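# Present the serving board to the guest

### The arm

A 6-joint arm with a two-finger parallel gripper is mounted at the origin on the work surface. World frame = base frame: x ahead of the robot, y to its left, z up, the work surface at z = 0. Lengths are in m, angles in rad, forces in N, time in s.
With the tool pointing down it reaches from about 0.425 to 0.95 m from the base axis. Payload 3.5 kg.
Tool frame: the origin (TCP) lies midway between the tips of the shut fingers; the grasp point (between the pads) lies 19 mm behind it; z points along the fingers, y is the line along which they close (so a half turn about z gives the same grasp; the last joint's range is limited). The gripper opens to 85 mm and grips with 20 to 120 N. Pads are 22 mm wide; open, the fingers measure 114 mm over their backs; the gripper's body (76 mm by 85 mm) begins 54 mm behind the grasp point. The pads swing forward as they close: fully open they stand 13 mm farther back than shut.
Start: joints at [1.099, 0.286, 1.577, -0, 1.279, -0.15], TCP at [0.213, 0.64, 0.231] pointing down, gripper open.
Joint ranges: [-2.77, 2.77], [-0.9, 2.22], [0.21, 2.48], [-1.53, 4.67], [0.24, 2.81], [-2.84, 2.84]. Speed limits (rad/s): [2.79, 2.79, 3.14, 3.14, 3.14, 3.14].

### API

Orientations are given as a unit quaternion [x, y, z, w].
In Python, from plant import ctrl gives the robot as it stands. The module is installed in compiled form; this text tells all that it offers.
- The arm moves only by the shell command python3 -m inch 'ROWS' [FORCE]. ROWS is JSON, a list of rows, each a list of 5 numbers: the closure, from 0 (fully open) to 1 (shut), then the shift along the tool's x, y, z in m, then the turn about the tool's z in degrees. A call has 1 to 5 rows; each row is the pose to reach, as a shift and turn from the pose commanded when the call began, along the tool's axes at that moment; what a row does not reach only later rows make up. A row lasts 1/12 s, in which the tool goes at most 41.7 mm and 7.16 degrees, less where a joint would pass 70% of its speed; a pose out of reach is approached as far as the arm can. A call with a gripper value outside its range is refused whole. The fingers move at their own pace and stop on an object; FORCE is the grip in N (left out, the last holds). Time passes only in rows, so rows that repeat a pose let the fingers close. It gives the time, the measured TCP pose, the force, the opening and the grip force at its end, in the units of the state.
- ctrl.get_state(): the state, without advancing time (a new reading comes with each control period).
- ctrl.read_camera(name): name is "side" or "top"; returns a dict with "pixels" (384x512x3 uint8, red, green, blue), "depth" (384x512 float32, m along the optical axis (not along the pixel's ray), 0 where there is no reading), "fx", "fy", "cx", "cy" (pixels), "D" ([k1, k2, p1, p2, k3] as OpenCV has them; the pictures are not rectified), "xyz" and "rotation" of the camera in the world. Camera axes: x right, y down, z forward; pixel columns grow to the right and rows downward; lengths in m; the calibration is good to about 2 mm. A picture is of the moment at which its call begins.
- ctrl.sign_off(): hands the job in; it is judged then, once.
Trained networks look in a picture, given as the dict that the camera call returned (one of the last four; its "shot" number tells which), for a name from the list of things; names that differ only in an ending like _2 or _b are one class to them, and where a whole thing is asked for, a point or a joint stands for the part that bears it (a point fixed in the world has none). Each returns a list of dicts, best first, with "score" (0 to 1); they miss things now and then, are a little off and sometimes report something else, mostly with a low value. They report only what shows in the picture. A call takes as long as a camera call. They do not tell look-alikes from the thing itself.
- ctrl.spot_in(query, picture): "at" ([column, row] in pixels, amid what is visible of it).
- ctrl.tip_of(query, picture): "at" ([column, row] in pixels: a listed point, or the origin of a listed thing).
The state is a dict: "time": time; "qpos": joint angles; "dq": joint speeds; "joint_efforts": joint torques, N m; "eef_pos": TCP position; "tcp_rot": TCP orientation; "contact_force": force on the tool from outside, world axes, zero at the start; "wrist_torque": the same for the moment, N m; "opening": opening from 0.0 (shut) to 1.0 (fully open); "finger_force": force on a finger pad.
Only numpy, scipy, OpenCV 4.12 (cv2) and the standard library are available. Lean on these libraries where they do the work, as an engineer would, in place of code of your own. Each camera call takes 0.05 s, during which the arm holds its last target. There are 200 camera calls.

### The job

Press the lids of both little pots on the serving board fully home. Then slide the board outward over the guest-side edge of the raised step, flat and with both pots still on it, until the black line across it lies right above that edge along the whole line. The pots would tip the board over there, so finish while holding the board's inner end, keeping it flat on the step; leave the other tableware where it is.

Things in the scene. Friction and masses are not known exactly. Their poses are not given: they have to be found in the camera images.
- ledge: fixed raised wooden step of the counter, 280 mm (x, depth) by 1000 mm (y) by 45 mm high, lying crosswise before the robot at a slight angle. Origin: centre of its underside; its +x points outward to the guest
- ledge_edge (a point): middle of the step's top outer edge (the guest-side edge), 140 mm from the step's centre. The edge runs along this frame's y; x points outward
- board: loose wooden serving board, 280 mm (x) by 170 mm (y) by 14 mm thick, 0.3 to 0.5 kg, lying flat on the step with its outer end (+x) sticking out up to about 50 mm over the edge at the start. Origin: centre of its underside; x points along the board to its outer end. With the pots on it, it tips over the edge once it sticks out about 85 to 110 mm, unless its inner end is held down (about 4 to 6 N at the rail)
- grip (a point): point inside the dark wooden grip rail fixed on the board's inner end, 22 mm above the board's upper face and 100 mm inward of the board's centre. The rail is 60 mm long (board x), 30 mm wide (board y) and rises 34 mm above the board; pinch it across its width from above
- mark_left (a point): left (+y) end of the black line, 8 mm wide, inlaid straight across the board, 10 mm inward of the board's centre; the point is on the middle of the line at the upper face. With the line over the edge 150 mm of board sticks out
- mark_right (a point): right (-y) end of the same black line, 170 mm from the left end
- pot_blue: loose round blue ceramic pot, 68 mm across, 45 mm high without lid, 0.17 to 0.3 kg with lid, standing near the outer end of the board (either side). Origin: centre of its underside
- pot_brown: loose round red-brown ceramic pot, 68 mm across, 45 mm high without lid, 0.17 to 0.3 kg with lid, standing near the outer end of the board (either side). Origin: centre of its underside
- lid_blue_top (a point): top of the round foot (32 mm across, 7 mm high) in the middle of the lid of the blue pot. The lid is a 70 mm disc; fully home its foot top is 58 mm above the pot's underside, and up to 8 mm higher when proud
- lid_brown_top (a point): top of the round foot (32 mm across, 7 mm high) in the middle of the lid of the red-brown pot. The lid is a 70 mm disc; fully home its foot top is 58 mm above the pot's underside, and up to 8 mm higher when proud
- lid_blue (a joint): how far the blue pot's lid is pressed down (m): 0 = 8 mm proud, 0.008 = fully home, resting on the rim. It goes down against a steady friction of about 7 N, then stops hard, and stays where it is left. It starts 4 to 8 mm proud; a push of 12 to 18 N seats it
- lid_brown (a joint): how far the red-brown pot's lid is pressed down (m): 0 = 8 mm proud, 0.008 = fully home, resting on the rim. It goes down against a steady friction of about 7 N, then stops hard, and stays where it is left. It starts 4 to 8 mm proud; a push of 12 to 18 N seats it
- green_plate: bystander: dished square olive-green plate, about 170 mm across and 25 mm high, on the step. Origin: centre of its underside
- sauce_bowl: bystander: blue bowl, 90 mm across, 45 mm high, on the step. Origin: centre of its underside
- tea_cup: bystander: black cup, 68 mm across, 60 mm high, on the step. Origin: centre of its underside
- tumbler: bystander: blue tumbler, 70 mm across, 85 mm high, on the counter on the robot's side. Origin: centre of its underside
- whetstone: bystander: grey sharpening stone, 180 by 60 by 28 mm, lying on the counter on the robot's side. Origin: centre of its underside
Not all that is in view belongs to the job. There is more than one size of the pot_brown; the job needs the largest.

How it is judged:
On the way, in this order (a step that is already met when the one before it is completed fails the run):
1. both lids are pressed fully home, before the board is slid out (value of joint each of lid_blue, lid_brown above 0.0062 m), for 0.2 s.
2. the black line lies above the step's edge, the board flat (x of mark_left in the frame of ledge_edge between -0.008 and 0.008 m and x of mark_right in the frame of ledge_edge between -0.008 and 0.008 m and angle between board's own z axis and vertical below 0.05 rad and z of board in the frame of ledge_edge between -0.006 and 0.008 m), for 0.2 s.
At the end, for the whole second after the job is handed in: Both lids home (within 1.8 mm); both ends of the black line within 8 mm of the step's outer edge; board flat (under 0.05 rad, under 8 mm up) and at rest, pots upright on it; the robot holding it with over 1 N; other tableware within 30 mm of its start (all of step 1 and all of step 2 and z of pot_blue in the frame of board between 0.008 and 0.02 m and angle between each of pot_blue, pot_brown's own z axis and vertical below 0.1 rad and z of pot_brown in the frame of board between 0.008 and 0.02 m and (contact force between board and the fingers above 1 N or contact force between board and the arm above 1 N) and linear speed of board below 0.01 m/s and angular speed of board below 0.08 rad/s and distance of each of green_plate, sauce_bowl, tea_cup, tumbler, whetstone from where it was at the start of the episode below 0.03 m); the arm keeps its last pose, push and grip.
It fails at once if the board tips over the edge or is tilted (over 0.2 rad) (angle between board's own z axis and vertical above 0.2 rad).
It fails at once if the board is lifted off the step instead of slid (centre over 20 mm up) (z of board in the frame of ledge_edge above 0.02 m).
It fails at once if a pot falls over (over 0.5 rad) (angle between any of pot_blue, pot_brown's own z axis and vertical above 0.5 rad).
It fails at once if other tableware is moved over 30 mm (not (distance of each of green_plate, sauce_bowl, tea_cup, tumbler, whetstone from where it was at the start of the episode below 0.03 m)).
It also fails if it takes over 58 s, if anything falls off the work surface, if the arm or the gripper's body presses on something with over 40 N, if the wrist force passes 120 N, or if a joint passes its speed limit or range.

## Working session

There is one attempt and no reset: what is moved stays moved. The work goes in short steps, Python scripts to look and compute and a shell command to move; the robot and the scene stay as the last step left them, time stands still between calls to the robot, and variables do not carry over. Pictures are saved under pics/ and viewed, at most 10 in all, crops included, and the job is handed in when it is done.

```bash
mkdir -p pics
cat > h.py <<'E'
import numpy as np, cv2
from plant import ctrl
def ray(p,uv):
    K=np.array([[p['fx'],0,p['cx']],[0,p['fy'],p['cy']],[0,0,1]])
    n=cv2.undistortPoints(np.array([[uv]],float),K,np.array(p['D'],float))[0,0]
    return np.array([n[0],n[1],1.])
def R(p):
    r=np.array(p['rotation'],float)
    if r.shape==(3,3): return r
    from scipy.spatial.transform import Rotation
    return Rotation.from_quat(r).as_matrix()
def at_depth(p,uv):
    u,v=int(round(uv[0])),int(round(uv[1]))
    w=p['depth'][max(v-1,0):v+2,max(u-1,0):u+2]; w=w[w>0]
    if not len(w): return None
    return R(p)@(ray(p,uv)*np.median(w))+np.array(p['xyz'])
def at_z(p,uv,z):
    d=R(p)@ray(p,uv); o=np.array(p['xyz']); return o+d*(z-o[2])/d[2]
def tri(p,a,q,b):
    A=[];B=[]
    M=np.zeros((3,3));v=np.zeros(3)
    for c,uv in((p,a),(q,b)):
        d=R(c)@ray(c,uv);d/=np.linalg.norm(d);P=np.eye(3)-np.outer(d,d);M+=P;v+=P@np.array(c['xyz'])
    return np.linalg.solve(M,v)
def save(p,n,box=None,s=1):
    im=p['pixels'][:,:,::-1]
    if box: im=im[box[1]:box[3],box[0]:box[2]]
    cv2.imwrite('pics/'+n,cv2.resize(im,None,fx=s,fy=s))
E
cat > a.py <<'E'
from h import *
np.set_printoptions(precision=4,suppress=True)
s=ctrl.get_state();print(s['time'],s['eef_pos'],s['tcp_rot'],s['contact_force'],s['opening'])
P={n:ctrl.read_camera(n) for n in('top','side')}
for n,p in P.items():
    save(p,n+'0.png',s=1.5); print(n,p['xyz'],np.ravel(p['rotation']))
    for q in 'ledge_edge board grip mark_left mark_right pot_blue pot_brown lid_blue_top lid_brown_top'.split():
        for r in ctrl.tip_of(q,p)[:3]:
            print(q,np.round(r['score'],2),np.round(r['at'],1),at_depth(p,r['at']) if 0<=r['at'][0]<512 and 0<=r['at'][1]<384 else None)
E
python3 a.py
```

```text
0.0 [0.2132 0.6398 0.2299] [ 0.1602  0.9871 -0.0011 -0.0004] [ 0.115  -0.6441 -0.8963] 0.996993569921789
top [ 0.4065 -0.0282  1.1972] [-0.6978  0.7144 -0.0308  0.0424]
ledge_edge 0.74 [219.2 147.9] [0.6216 0.0899 0.1177]
board 0.83 [232.5 171. ] [0.5602 0.0563 0.0573]
grip 0.77 [235.2 206.1] [0.4507 0.0475 0.0915]
grip 0.42 [168.5 264. ] [0.2771 0.2636 0.0279]
mark_left 0.97 [204.1 177.2] [0.5448 0.1464 0.0439]
mark_right 0.73 [263.1 177. ] [ 0.5408 -0.0376  0.0444]
mark_right 0.36 [389.8 182.5] [ 0.5133 -0.4302  0.0511]
pot_blue 0.55 [217.5 148.6] [0.6201 0.0952 0.1156]
pot_brown 0.71 [243.9 144.5] [0.629  0.0168 0.1217]
pot_brown 0.68 [275.9 110.5] [ 0.7537 -0.0838  0.0394]
pot_brown 0.52 [312.8 112.1] [ 0.7456 -0.2012  0.0397]
lid_blue_top 0.58 [216.6 143.1] [0.6352 0.0969 0.1222]
lid_brown_top 0.79 [242.2 141. ] [0.6394 0.0216 0.1222]
lid_brown_top 0.53 [313.6 105. ] [ 0.7689 -0.2048  0.0396]
lid_brown_top 0.47 [277.8 104.8] [ 0.7712 -0.0902  0.0432]
side [-0.0075 -0.7684  0.7445] [ 0.8419 -0.2796  0.1369 -0.4409]
board 0.56 [246.3 186. ] [0.543  0.0464 0.0583]
grip 0.7 [276.1 182.5] [ 0.6173 -0.0064  0.0689]
grip 0.69 [217.8 189.3] [0.4414 0.0435 0.0916]
mark_left 0.92 [228.6 174.2] [0.536  0.135  0.0583]
mark_right 0.62 [265.  198.4] [ 0.5529 -0.0348  0.0546]
mark_right 0.24 [251.2 208.4] [ 0.4992 -0.0394  0.0457]
pot_blue 0.6 [259.3 168.9] [0.6151 0.0762 0.0773]
pot_brown 0.7 [355.2 215.9] [ 0.7432 -0.2185  0.0134]
pot_brown 0.56 [328.7 192.9] [ 0.7514 -0.1013  0.0251]
lid_blue_top 0.74 [262.  198.7] [ 0.5439 -0.032   0.0558]
lid_blue_top 0.55 [261.8 147.1] [ 0.7908  0.2965 -0.0019]
lid_brown_top 0.77 [280.1 165.2] [ 0.6366 -0.0003  0.1205]
lid_brown_top 0.43 [355.9 204.8] [ 0.7534 -0.207   0.0424]
lid_brown_top 0.4 [328.1 183.3] [ 0.7688 -0.0792  0.042 ]
```

View pics/top0.png

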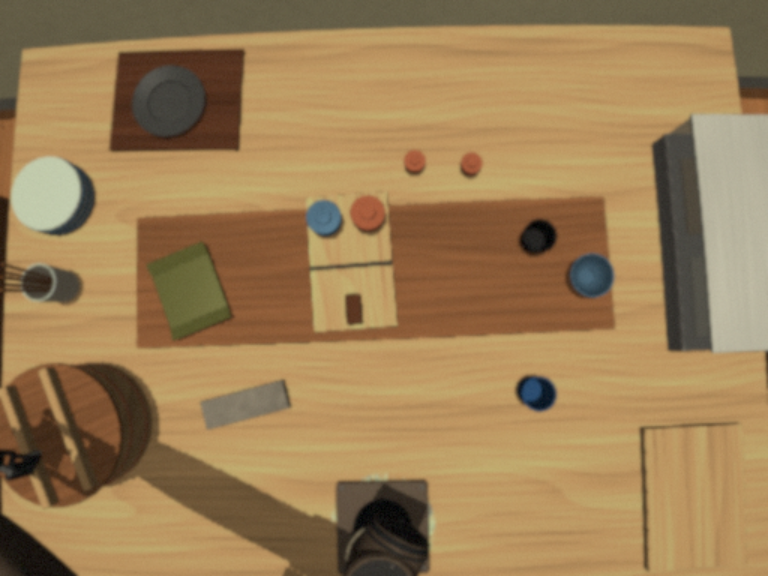

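View pics/side0.png

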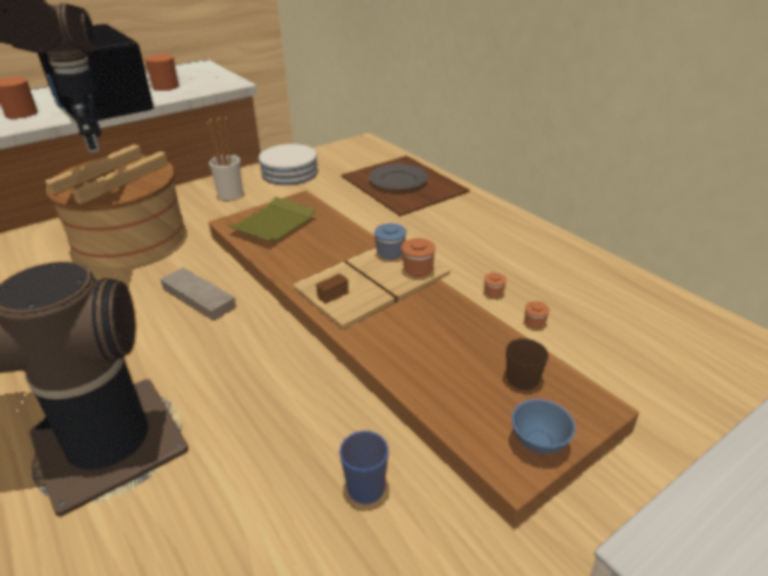

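The pots to use are the blue one at top px (216,144) and the large brown one at (245,142). The look-alikes are small brown pots at (277,107) and (314,109), standing off the step. The board is at (205–263, 129–221), its black line at row ~177 and its grip rail at (235,206).

```bash
cat > m.py <<'E'
from h import *
import sys
np.set_printoptions(precision=4,suppress=True)
def edge(p):
    g=p['pixels'].astype(float).sum(2); pts=[]
    for u in list(range(100,200,3))+list(range(268,335,3))+list(range(368,398,3)):
        v0=int(145-(u-92)*12/310)
        col=g[v0-14:v0+12,u]; d=np.diff(cv2.GaussianBlur(col.reshape(-1,1),(1,5),0)[:,0]); i=int(np.argmin(d))
        if 0<i<len(d)-1:
            a,b,c=d[i-1:i+2]; o=.5*(a-c)/(a-2*b+c); pts.append(at_z(p,(u,v0-14+i+.5+o),.045)[:2])
    P=np.array(pts)
    for _ in range(4):
        k=np.polyfit(P[:,1],P[:,0],1); r=P[:,0]-np.polyval(k,P[:,1]); P=P[abs(r)<max(.002,2*r.std())]
    return k,r.std(),len(P)
def line(p,us=range(209,260,2),v=177,z=.059,w=7,slope=-.0):
    g=p['pixels'].astype(float).sum(2); pts=[]
    for u in us:
        c=g[v-w:v+w+1,u]; wt=np.clip(np.median(c)-c-60,0,None)
        if wt.sum()>0: pts.append(at_z(p,(u,(wt*np.arange(v-w,v+w+1)).sum()/wt.sum()),z)[:2])
    P=np.array(pts)
    for _ in range(3):
        k=np.polyfit(P[:,1],P[:,0],1); r=P[:,0]-np.polyval(k,P[:,1]); P=P[abs(r)<max(.0015,2*r.std())]
    return k,r.std(),len(P)
def cloud(p):
    v,u=np.mgrid[:384,:512]; uv=np.stack([u.ravel(),v.ravel()],1).astype(float)
    K=np.array([[p['fx'],0,p['cx']],[0,p['fy'],p['cy']],[0,0,1]])
    n=cv2.undistortPoints(uv[:,None],K,np.array(p['D'],float))[:,0]
    d=p['depth'].ravel(); X=np.c_[n,np.ones(len(n))]*d[:,None]@R(p).T+np.array(p['xyz'])
    X[d==0]=np.nan; return X.reshape(384,512,3)
E
cat > b.py <<'E'
from m import *
T=ctrl.read_camera('top');S=ctrl.read_camera('side')
save(T,'crop0.png',(195,95,325,230),4)
print('edge',edge(T));print('line',line(T))
for n,p in(('top',T),('side',S)):
    X=cloud(p);hsv=cv2.cvtColor(p['pixels'],cv2.COLOR_RGB2HSV)
    on=(X[...,0]>.56)&(X[...,0]<.72)&(X[...,1]>-.06)&(X[...,1]<.16)&(X[...,2]>.102)
    for c,m in(('blue',(hsv[...,0]>90)&(hsv[...,0]<130)),('brown',((hsv[...,0]<15)|(hsv[...,0]>170)))):
        k=on&m; Q=X[k]; t=Q[Q[:,2]>np.percentile(Q[:,2],80)]
        v,u=np.nonzero(k); print(n,c,k.sum(),'mean',Q.mean(0),'mid',(Q.min(0)+Q.max(0))/2,'ext',Q.max(0)-Q.min(0),'ztop',np.percentile(Q[:,2],[5,25,50,75,95]))
    on=(X[...,0]>.40)&(X[...,0]<.50)&(X[...,1]>-.01)&(X[...,1]<.10)&(X[...,2]>.075); Q=X[on]
    print(n,'rail',on.sum(),Q.mean(0),(Q.min(0)+Q.max(0))/2,Q.max(0)-Q.min(0),np.percentile(Q[:,2],[25,50,75]))
    if n=='top':
        r=cv2.minAreaRect(Q[:,:2].astype(np.float32)*1000);print(r)
    for nm,x0,x1 in(('board',.46,.53),):
        Q=X[(X[...,0]>x0)&(X[...,0]<x1)&(X[...,1]>.0)&(X[...,1]<.1)];print('boardz',np.percentile(Q[:,2],[25,50,75]))
E
python3 b.py
```

```text
edge (array([-0.0201,  0.6696]), np.float64(0.0007248880650484656), 66)
line (array([-0.0514,  0.5451]), np.float64(0.00034192850371583073), 26)
top blue 388 mean [0.6319 0.1012 0.1166] mid [0.6327 0.1027 0.1147] ext [0.0639 0.0664 0.0243] ztop [0.1117 0.1141 0.1159 0.1186 0.1238]
top brown 421 mean [0.6398 0.0153 0.118 ] mid [0.6408 0.0584 0.1191] ext [0.067  0.1546 0.0178] ztop [0.1133 0.1157 0.1174 0.1197 0.1249]
top rail 208 [0.4529 0.0474 0.0917] [0.4539 0.0472 0.0865] [0.0596 0.0317 0.022 ] [0.0903 0.0921 0.0934]
((453.4100341796875, 47.93724060058594), (59.77135467529297, 30.110857009887695), 3.261133909225464)
boardz [0.0569 0.0585 0.0602]
side blue 179 mean [0.6293 0.093  0.1167] mid [0.6322 0.0971 0.1138] ext [0.0628 0.0647 0.0234] ztop [0.1121 0.1144 0.1157 0.119  0.1233]
side brown 330 mean [0.6338 0.0168 0.1144] mid [0.6364 0.0546 0.1143] ext [0.0709 0.158  0.0245] ztop [0.1033 0.1106 0.116  0.1178 0.1243]
side rail 219 [0.451  0.0396 0.0879] [0.4539 0.045  0.0855] [0.0613 0.0352 0.0208] [0.0839 0.0903 0.0923]
boardz [0.0578 0.059  0.0653]
```

View pics/crop0.png

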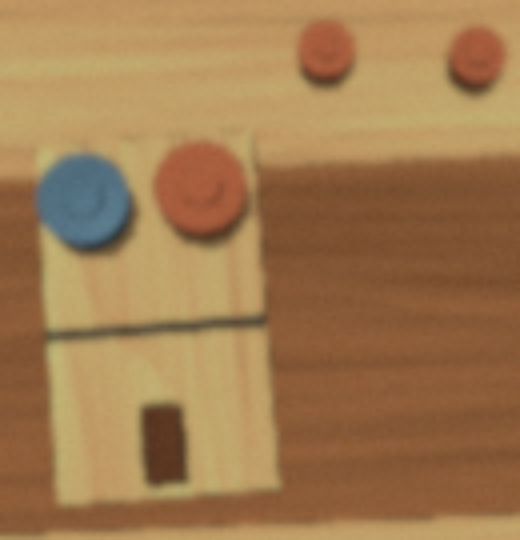

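```bash
cat > g.py <<'E'
# g.py x y z yaw_deg(of tool y): shift in tool axes and turn needed
import sys,numpy as np
from scipy.spatial.transform import Rotation as Ro
from plant import ctrl
s=ctrl.get_state();M=Ro.from_quat(s['tcp_rot']).as_matrix()
x,y,z,a=map(float,sys.argv[1:5])
cur=np.degrees(np.arctan2(M[1,1],M[0,1]))
print('t',round(s['time'],2),'tcp',np.round(s['eef_pos'],4),'F',np.round(s['contact_force'],1),'open',round(s['opening'],3),'ff',s['finger_force'])
print('shift mm',np.round(M.T@(np.array([x,y,z])-s['eef_pos'])*1000,1),'turn',round(cur-a,2),'tilt',np.round(M[:2,2],4))
E
python3 g.py .632 .1025 .16 92.94
```

```text
t 1.1 tcp [0.2134 0.6404 0.2313] F [ 0.5  0.2 -0.9] open 1.0 ff 0.0
shift mm [-567.2 -377.9   71.3] turn -21.38 tilt [-0. -0.]
```

```bash
python3 -m inch '[[1,-170,-113,0,0],[1,0,0,0,0]]' >/dev/null 2>&1; python3 -m inch '[[1,-0.033,-0.022,0,0],[1,-0.066,-0.044,0,0],[1,-0.1,-0.066,0,0],[1,-0.133,-0.088,0,0],[1,-0.165,-0.11,0,0]]'; python3 g.py .632 .1025 .16 92.94
```

```text
time: 1.68
eef_pos: [0.3359, 0.4825, 0.2314]
tcp_rot: [0.16, 0.987, 0.0, 0.0]
contact_force: [0.9, -0.2, -0.1]
opening: 0.008
finger_force: 0.0
t 1.68 tcp [0.3359 0.4825 0.2314] F [ 0.9 -0.2 -0.1] open 0.008 ff 0.0
shift mm [-400.8 -267.2   71.4] turn -21.33 tilt [0.0003 0.0001]
```

That first call was a typo in mm. It only spent two rows, bounded by the row limit, and did no harm. Metres from here on.

```bash
python3 -m inch '[[1,-0.033,-0.022,0,0],[1,-0.066,-0.044,0,0],[1,-0.1,-0.066,0,0],[1,-0.133,-0.088,0,0],[1,-0.165,-0.11,0,0]]' >/dev/null; python3 -m inch '[[1,-0.033,-0.022,0,0],[1,-0.066,-0.044,0,-5],[1,-0.1,-0.066,0,-10],[1,-0.133,-0.088,0,-15],[1,-0.165,-0.11,0.02,-21.3]]'; python3 g.py .632 .1025 .14 92.94
```

```text
time: 2.52
eef_pos: [0.5814, 0.1705, 0.217]
tcp_rot: [-0.027, 1.0, 0.0, 0.005]
contact_force: [0.2, 0.7, 0.7]
opening: 0.001
finger_force: 0.0
t 2.52 tcp [0.5814 0.1705 0.217 ] F [0.2 0.7 0.7] open 0.001 ff 0.0
shift mm [-46.1 -70.7  77.4] turn 0.16 tilt [0.0095 0.001 ]
```

```bash
python3 -m inch '[[1,-0.022,-0.035,0,0],[1,-0.0463,-0.071,0.02,0],[1,-0.0463,-0.071,0.05,0],[1,-0.0463,-0.071,0.076,0],[1,-0.0463,-0.071,0.076,0]]'>/dev/null; python3 g.py .632 .1025 .124 92.94
```

```text
t 2.93 tcp [0.6236 0.1023 0.1292] F [-1.4 -1.1 -1.5] open -0.003 ff 0.0
shift mm [-8.5 -0.2  5.1] turn -0.2 tilt [-0.0124  0.    ]
```

```bash
python3 -m inch '[[1,0,0,0,0],[1,0,0,0,0],[1,0,0,0,0]]'>/dev/null; python3 g.py .632 .1025 .124 92.94
```

```text
t 3.18 tcp [0.6288 0.1042 0.1392] F [ 0.   0.1 -0. ] open -0.001 ff 0.0
shift mm [-3.1 -1.9 15.2] turn -0.02 tilt [0.0046 0.    ]
```

```bash
python3 -m inch '[[1,-0.003,-0.002,0.006,0],[1,-0.003,-0.002,0.012,0],[1,-0.003,-0.002,0.016,0],[1,-0.003,-0.002,0.018,0],[1,-0.003,-0.002,0.018,0]]'>/dev/null; python3 g.py .632 .1025 .124 92.94
```

```text
t 3.6 tcp [0.6313 0.1019 0.1193] F [-0.3  0.5  4.7] open 0.003 ff 2.0590360711867106
shift mm [-0.8  0.5 -4.7] turn -0.07 tilt [0.0021 0.0002]
```

```bash
python3 -m inch '[[1,0,0,0.002,0],[1,0,0,0.003,0],[1,0,0,0.003,0],[1,0,0,0.003,0]]'>/dev/null; python3 g.py .632 .1025 .116 92.94; python3 -m inch '[[1,0,0,0.001,0],[1,0,0,0.002,0],[1,0,0,0.002,0]]'>/dev/null; python3 g.py .632 .1025 .116 92.94
```

```text
t 3.93 tcp [0.6313 0.1019 0.117 ] F [-1.4  0.8  6.9] open -0.002 ff 3.280909049062757
shift mm [-0.7  0.5  1. ] turn -0.07 tilt [0.0021 0.0002]
t 4.18 tcp [0.6315 0.1019 0.117 ] F [-4.9  0.3 13.5] open 0.002 ff 6.6973208414856344
shift mm [-0.6  0.5  1. ] turn -0.06 tilt [ 0.0018 -0.    ]
```

The blue lid stopped hard at 0.117 with 13.5 N, so it is home. Next the brown lid.

```bash
python3 -m inch '[[1,0,0,-0.015,0],[1,0,0,-0.03,0],[1,-0.004,-0.04,-0.03,0],[1,-0.008,-0.08,-0.03,0],[1,-0.012,-0.086,-0.03,0]]'>/dev/null; python3 -m inch '[[1,0,0,0,0],[1,0,0,0,0],[1,0,0,0,0]]'>/dev/null; python3 g.py .640 .0155 .124 92.94
```

```text
t 4.85 tcp [0.6461 0.0174 0.1425] F [-0.3  0.5  0.7] open -0.001 ff 0.0
shift mm [ 6.2 -1.6 18.5] turn -0.04 tilt [-0.0015  0.0007]
```

```bash
python3 -m inch '[[1,0.006,-0.0015,0.006,0],[1,0.006,-0.0015,0.012,0],[1,0.006,-0.0015,0.018,0],[1,0.006,-0.0015,0.022,0],[1,0.006,-0.0015,0.022,0]]'>/dev/null; python3 g.py .640 .0155 .117 92.94;  python3 -m inch '[[1,0,0,0.002,0],[1,0,0,0.004,0],[1,0,0,0.005,0],[1,0,0,0.005,0]]'>/dev/null; python3 g.py .640 .0155 .117 92.94
```

```text
t 5.27 tcp [0.6403 0.0154 0.1205] F [ 0.  -0.2 -0.2] open 0.003 ff 0.0
shift mm [0.3 0.1 3.5] turn -0.04 tilt [-0.0015  0.0005]
t 5.6 tcp [0.6407 0.0152 0.1171] F [-2.7  1.5  6.2] open 0.004 ff 2.843520767055452
shift mm [0.7 0.3 0.1] turn -0.06 tilt [-0.0008  0.0006]
```

```bash
python3 -m inch '[[1,0,0,0.001,0],[1,0,0,0.002,0],[1,0,0,0.002,0]]'>/dev/null; python3 g.py .640 .0155 .117 92.94
```

```text
t 5.85 tcp [0.6411 0.0151 0.1172] F [-5.6  0.5 11.9] open 0.0 ff 6.036541988141835
shift mm [1.1 0.4 0.2] turn -0.05 tilt [-0.0004  0.0005]
```

```bash
python3 -m inch '[[1,0,0,0.0007,0],[1,0,0,0.0007,0]]'>/dev/null; python3 g.py .640 .0155 .117 92.94; python3 -m inch '[[1,0,0,-0.025,0],[1,0.01,0,-0.05,0],[0.3,0.05,0.01,-0.06,0],[0.3,0.09,0.02,-0.06,0],[0.3,0.13,0.03,-0.06,0]]'>/dev/null; python3 -m inch '[[0.3,0.04,0,0,0],[0.3,0.056,0,0,0],[0.3,0.056,0,0,0],[0.3,0.056,0,0,0]]'>/dev/null; python3 g.py .4534 .0475 .10 92.94
cat > c.py <<'E'
from m import *
T=ctrl.read_camera('top');S=ctrl.read_camera('side')
X=cloud(T)
for n,v in(('blue',(216,142)),('brown',(244,140))):
    for nm,p in(('top',T),('side',S)):
        X=cloud(p);c=dict(blue=(.632,.1025),brown=(.640,.0155))[n]
        Q=X[np.hypot(X[...,0]-c[0],X[...,1]-c[1])<.012];Q=Q[(Q[:,2]>.10)&(Q[:,2]<.14)];print(n,nm,len(Q),np.median(Q[:,2]) if len(Q) else 0)
print('line',line(T)); save(T,'t1.png',(150,90,330,230),4)
E
python3 c.py
```

```text
t 6.02 tcp [0.6412 0.0151 0.1172] F [-6.5  0.3 14.2] open 0.004 ff 7.141037047840655
shift mm [1.2 0.4 0.2] turn -0.05 tilt [-0.0002  0.0004]
t 6.77 tcp [0.4535 0.0354 0.1736] F [ 0.9 -0.4  0.1] open 0.697 ff 0.0
shift mm [-0.4 12.2 73.6] turn -0.08 tilt [ 0.0017 -0.0003]
blue top 52 0.11611140666127773
blue side 24 0.11601312556730864
brown top 50 0.11649212804419495
brown side 27 0.11603707378953976
line (array([-0.0403,  0.5317]), np.float64(0.0024868842286192325), 24)
```

View pics/t1.png

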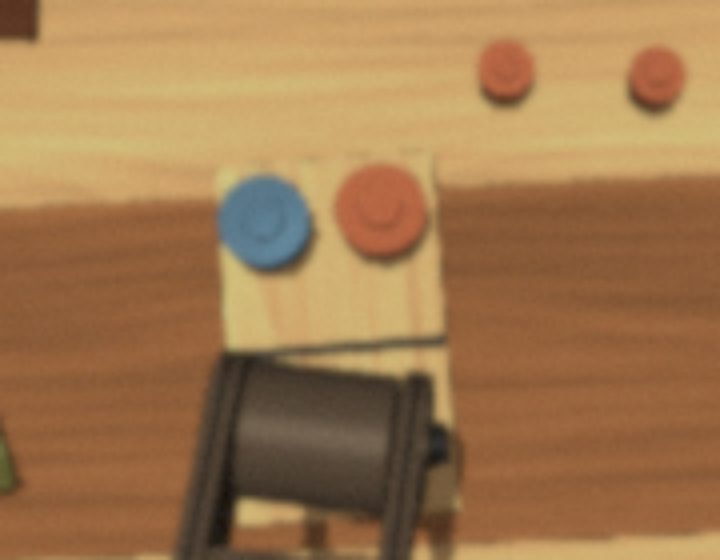

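Lids are home at 0.116. I'll descend on the rail, which has not moved.

```bash
python3 -m inch '[[0.3,0,0.006,0.01,0],[0.3,0,0.012,0.03,0],[0.3,0,0.0122,0.06,0],[0.3,0,0.0122,0.073,0],[0.3,0,0.0122,0.073,0]]'>/dev/null;python3 -m inch '[[0.3,0,0,0,0],[0.3,0,0,0,0]]'>/dev/null; python3 g.py .4534 .0475 .061 92.94
```

```text
t 7.45 tcp [0.4541 0.0475 0.1012] F [-0.7  0.2  0.1] open 0.7 ff 0.0
shift mm [ 0.8  0.  40.2] turn -0.08 tilt [ 0.0012 -0.0001]
```

```bash
python3 -m inch '[[0.3,0,0,0.015,0],[0.3,0,0,0.025,0],[0.3,0,0,0.035,0],[0.3,0,0,0.04,0],[0.3,0,0,0.04,0]]'>/dev/null;python3 -m inch '[[0.3,0,0,0,0],[0.3,0,0,0,0]]'>/dev/null; python3 g.py .4534 .0475 .061 92.94
```

```text
t 8.03 tcp [0.4534 0.0474 0.061 ] F [0.2 0.4 0.1] open 0.701 ff 0.0
shift mm [0.  0.1 0. ] turn -0.08 tilt [ 0.0009 -0.0001]
```

```bash
python3 -m inch '[[0.7,0,0,0,0],[0.8,0,0,0,0],[0.9,0,0,0,0],[1,0,0,0,0],[1,0,0,0,0]]' 40;python3 -m inch '[[1,0,0,0,0],[1,0,0,0,0]]'>/dev/null; python3 g.py .4534 .0475 .061 92.94
```

```text
time: 8.45
eef_pos: [0.4534, 0.0474, 0.0612]
tcp_rot: [-0.025, 1.0, -0.0, 0.0]
contact_force: [-0.7, -1.5, 3.2]
opening: 0.346
finger_force: 41.2
t 8.62 tcp [0.4534 0.0473 0.0612] F [-2.   0.2  5.4] open 0.348 ff 41.420904994010925
shift mm [0.  0.2 0.2] turn -0.07 tilt [ 0.0009 -0.0003]
```

```bash
python3 -m inch '[[1,-0.003,0,0.0005,0.2],[1,-0.008,0,0.0005,0.4],[1,-0.014,0,0.0005,0.6],[1,-0.02,-0.001,0.0005,0.8],[1,-0.026,-0.001,0.0005,1]]' >/dev/null; python3 g.py .5796 .05 .061 91.15; python3 -m inch '[[1,-0.006,0,0,0.2],[1,-0.012,0,0,0.4],[1,-0.018,0,0,0.6],[1,-0.024,-0.001,0,0.8],[1,-0.030,-0.001,0,0.8]]' >/dev/null; python3 g.py .5796 .05 .061 91.15
```

```text
t 9.03 tcp [0.4765 0.0481 0.0611] F [-13.3   0.1  19.9] open 0.345 ff 43.399754762649536
shift mm [-103.1   -1.6   -0.8] turn 0.81 tilt [-0.0091  0.0001]
t 9.45 tcp [0.5065 0.0481 0.0611] F [-13.9  -0.4  17.9] open 0.342 ff 43.25931787490845
shift mm [-73.1   0.4  -0.5] turn -0.02 tilt [-0.0089  0.0002]
```

```bash
python3 -m inch '[[1,-0.006,0,0,0],[1,-0.012,0,0,0],[1,-0.018,0,0,0],[1,-0.024,0,0,0],[1,-0.030,0,0,0]]' >/dev/null; python3 -m inch '[[1,-0.006,0,0,0],[1,-0.012,0,0,0],[1,-0.018,0,0,0],[1,-0.023,0,0,0],[1,-0.026,0,0,0]]' >/dev/null;  python3 -m inch '[[1,0,0,0,0],[1,0,0,0,0],[1,0,0,0,0]]' >/dev/null; python3 g.py .5796 .05 .061 91.15
cat > d.py <<'E'
from m import *
T=ctrl.read_camera('top');S=ctrl.read_camera('side')
save(T,sys.argv[1],(150,70,330,210),4);save(S,'s'+sys.argv[1],(150,80,400,260),3)
print('edge',edge(T))
for n,p in(('top',T),('side',S)):
  for q in('mark_left','mark_right'):
    for r in ctrl.tip_of(q,p)[:2]: print(n,q,round(r['score'],2),np.round(r['at'],1),at_z(p,r['at'],.059))
E
python3 d.py t2.png
```

```text
t 10.53 tcp [0.5635 0.049  0.0611] F [-6.7  0.1 12.1] open 0.345 ff 42.54251539707184
shift mm [-16.1   0.7   0. ] turn -0.06 tilt [-0.0053  0.0001]
edge (array([-0.0199,  0.6695]), np.float64(0.0008343895506969658), 67)
top mark_left 0.74 [205.9 144.2] [0.6462 0.1377 0.059 ]
top mark_right 0.8 [262.3 138.3] [ 0.66  -0.038  0.059]
side mark_left 0.75 [259.3 161.5] [0.6598 0.1363 0.059 ]
side mark_right 0.64 [292.6 185.3] [ 0.6568 -0.0378  0.059 ]
side mark_right 0.42 [306.3 168.2] [0.7558 0.009  0.059 ]
```

View pics/t2.png

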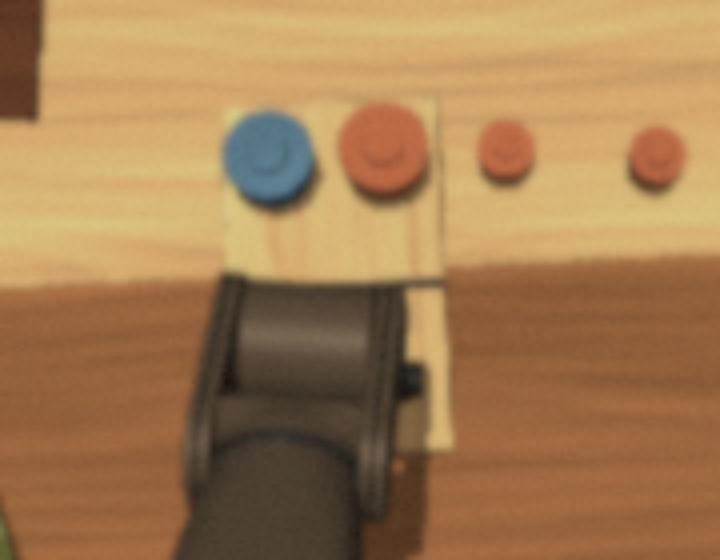

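View pics/st2.png

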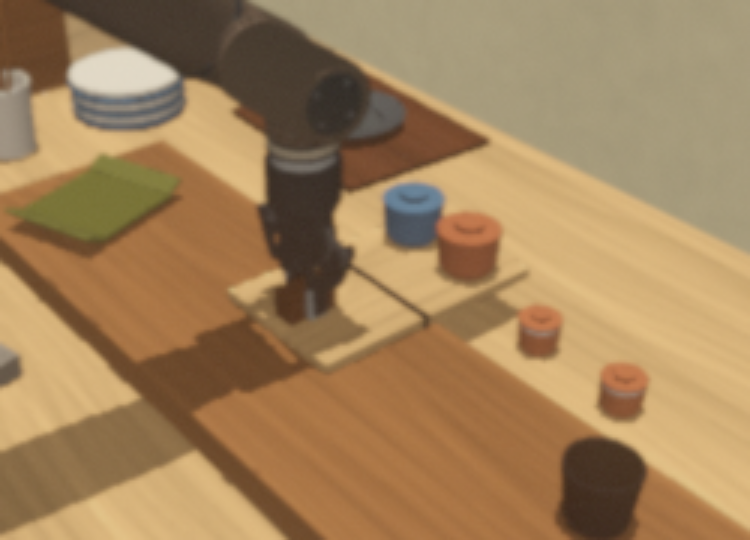

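```bash
cat > e.py <<'E'
from m import *
xm=float(sys.argv[1])
T=ctrl.read_camera('top');S=ctrl.read_camera('side')
print('edge',edge(T))
for n,p in(('top',T),('side',S)):
    g=p['pixels'].astype(float).sum(2);v,u=np.mgrid[:384,:512]
    # rectify patch at board height: x xm+-25mm, y -35..135 mm, 0.5 mm/px
    xs=np.arange(xm-.02,xm+.02,.0005);ys=np.arange(-.033,.13,.001)
    K=np.array([[p['fx'],0,p['cx']],[0,p['fy'],p['cy']],[0,0,1]])
    def rect(z):
        G=np.array([[x,y,z] for y in ys for x in xs]);C=(G-np.array(p['xyz']))@R(p)
        uv=cv2.projectPoints(C,np.zeros(3),np.zeros(3),K,np.array(p['D'],float))[0].reshape(len(ys),len(xs),2).astype(np.float32)
        return cv2.remap(g.astype(np.float32),uv,None,cv2.INTER_LINEAR)
    I=rect(.059);pts=[]
    for y,c in zip(ys,I):
        b=np.median(c);w=np.clip(.8*b-c,0,None)
        if b>300 and w.sum()>0 and (w>0).sum()<26: pts.append((y,(w*xs).sum()/w.sum()))
    P=np.array(pts)
    for _ in range(5):
        if len(P)<5: break
        k=np.polyfit(P[:,0],P[:,1],1);r=P[:,1]-np.polyval(k,P[:,0]);P=P[abs(r)<max(.001,2*r.std())]
    if len(P)>4: print(n,'line',k,len(P),P[:,0].min(),P[:,0].max(),'x-edge at y=.135,.05,-.035',np.polyval(k,[.135,.05,-.035])-(.6696-.0200*np.array([.135,.05,-.035])))
    # step edge seen right of board
    if n=='side':
        xs=np.arange(.645,.695,.0005);ys=np.arange(-.30,-.06,.004);I=rect(.045)
        q=[(y,xs[np.argmax(np.diff(cv2.GaussianBlur(c.reshape(1,-1),(15,1),0)[0]))]) for y,c in zip(ys,I)];q=np.array(q)
        for _ in range(6):
            k=np.polyfit(q[:,0],q[:,1],1);r=q[:,1]-np.polyval(k,q[:,0]);q=q[abs(r)<max(.002,1.5*r.std())]
        print('side edge',k,len(q),'vs top at y -.1:',np.polyval(k,-.1)-.6716)
E
python3 e.py .6525
```

```text
edge (array([-0.0198,  0.6695]), np.float64(0.0008283393688490277), 67)
top line [-0.006   0.6537] 30 -0.033 -0.003999999999999976 x-edge at y=.135,.05,-.035 [-0.014  -0.0152 -0.0164]
side line [-0.0124  0.6544] 106 -0.033 0.07200000000000009 x-edge at y=.135,.05,-.035 [-0.0141 -0.0148 -0.0154]
side edge [-0.0205  0.6684] 43 vs top at y -.1: -0.0011753385052789556
```

```bash
python3 -m inch '[[1,-0.004,0,0,0],[1,-0.008,0,0,-0.1],[1,-0.011,0,0,-0.2],[1,-0.013,0,0,-0.3],[1,-0.0145,0,0,-0.4]]' >/dev/null;  python3 -m inch '[[1,0,0,0,0],[1,0,0,0,0],[1,0,0,0,0],[1,0,0,0,0]]' >/dev/null; python3 g.py .578 .05 .061 91.15; python3 e.py .667
```

```text
t 11.68 tcp [0.5774 0.0492 0.0611] F [-9.9 -0.8 14. ] open 0.346 ff 42.69842863082886
shift mm [-0.6  0.8  0.1] turn 0.33 tilt [-0.0069 -0.    ]
edge (array([-0.0199,  0.6696]), np.float64(0.0007619724290538074), 67)
top line [-0.0607  0.6669] 28 -0.03 -0.002999999999999975 x-edge at y=.135,.05,-.035 [-0.0082 -0.0047 -0.0012]
side line [-0.0229  0.6689] 106 -0.033 0.07200000000000009 x-edge at y=.135,.05,-.035 [-0.0011 -0.0008 -0.0006]
side edge [-0.0187  0.6687] 43 vs top at y -.1: -0.0009987495783769784
```

```bash
python3 -m inch '[[1,-0.0005,0,0,0],[1,-0.001,0,0,0],[1,-0.001,0,0,0],[1,-0.001,0,0,0],[1,-0.001,0,0,0]]' >/dev/null; python3 g.py .579 .05 .061 91.15; python3 e.py .668; python3 d.py t3.png
```

```text
t 12.2 tcp [0.578  0.0492 0.0611] F [-11.   -0.9  14.5] open 0.345 ff 42.7894002199173
shift mm [-1.1  0.8  0.1] turn 0.34 tilt [-0.0081 -0.0001]
edge (array([-0.0199,  0.6696]), np.float64(0.000678498748670846), 66)
top line [-0.0385  0.6682] 27 -0.03 -0.003999999999999976 x-edge at y=.135,.05,-.035 [-0.0039 -0.0023 -0.0007]
side line [-0.0288  0.6697] 106 -0.033 0.07200000000000009 x-edge at y=.135,.05,-.035 [-0.0011 -0.0004  0.0004]
side edge [-0.0197  0.6685] 43 vs top at y -.1: -0.0011034452850217091
edge (array([-0.0197,  0.6695]), np.float64(0.0007322769771549747), 67)
top mark_left 0.7 [204.9 136.6] [0.6704 0.1407 0.059 ]
top mark_right 0.59 [259.4 135.7] [ 0.6685 -0.0292  0.059 ]
side mark_left 0.73 [261.8 163.1] [0.6603 0.123  0.059 ]
side mark_right 0.72 [294.6 185.5] [ 0.661  -0.0423  0.059 ]
```

View pics/st3.png

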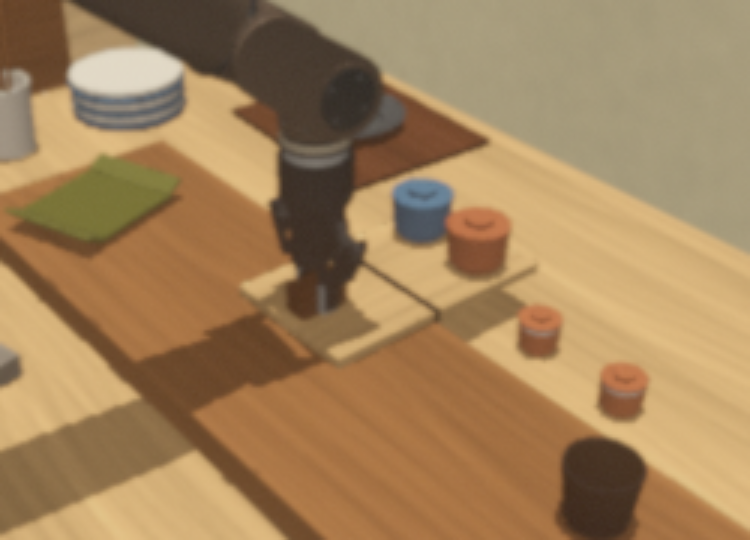

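View pics/t3.png

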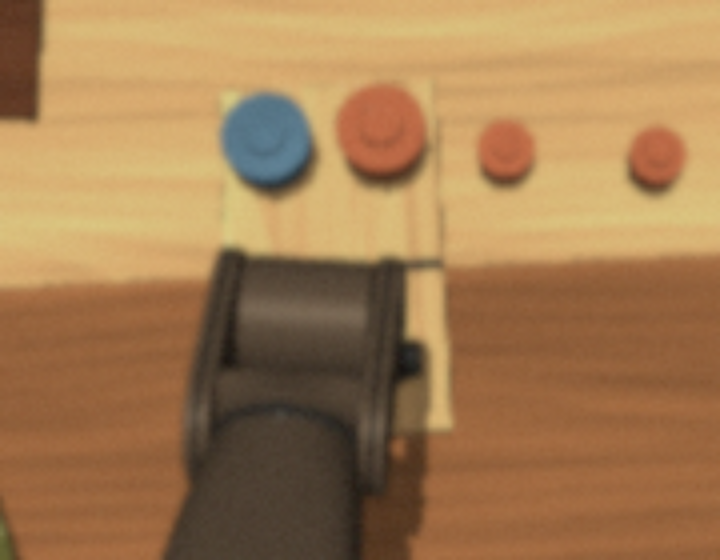

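The black line meets the step edge: in the side crop at (437,316), and in the top crop at (440,264) with the edge at (445,268). The board is flat, both pots are upright with lids home, and the rail is gripped and pressed down at about 14 N. Both views put the line within about 4 mm of the edge, so I'm handing in.

```bash
python3 -c "
from plant import ctrl
print(ctrl.sign_off())"
```

```text
the job is handed in; nothing more can be done
None
```

I pressed both lids home and slid the board until the black line lay over the step's edge (within about 4 mm in both camera views), then handed in with the arm still holding the rail; the sign-off gave no verdict.

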